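# Sweep the hole-saw plugs off the bench riser into the scrap bin

### The job

Clear the dark bench riser: sweep the four wooden hole-saw plugs across it with your fingers, as with a broom, and off its end into the black scrap bin, not into the blue bin of screws. Push them along the surface, do not pick them up, and leave the bit block, the tape measure and everything else on the bench where it is.

Things in the scene. Friction and masses are not known exactly. Their poses are not given: they have to be found in the camera images.
- riser: Bench riser, a fixed box of film-faced plywood with a smooth dark brown level top without rims; 280 mm (its x) by 360 mm (its y) by 66 mm high. Origin at the centre of its underside on the bench, so its top is 66 mm above the origin. It may be turned a little on the bench. A bin stands tight against each end (+y and -y end)
- scrap_bin: Scrap bin: open black plastic bin, empty, fixed, 220 mm (its x) by 160 mm (its y) by 58 mm high, walls and floor 4 mm. Turned like the riser, its 220 mm side touches one end of the riser (+y or -y, it changes), up to 20 mm off the middle of that 280 mm edge, with its rim 8 mm below the riser's top. Origin at the centre of its underside
- screw_bin: Screw bin: the same bin in blue with steel screws in the bottom, against the other end of the riser. Fixed. Origin at the centre of its underside
- plug1: hole-saw plug: pale plywood disc, 35 mm diameter, 18 mm thick, 10 to 20 g, with a small dark pilot-hole mark in the middle of each face; starts lying flat on the riser. Origin at the disc's centre (9 mm above the riser's top at the start), z along its axis
- plug2: hole-saw plug: pale plywood disc, 35 mm diameter, 18 mm thick, 10 to 20 g, with a small dark pilot-hole mark in the middle of each face; starts lying flat on the riser. Origin at the disc's centre (9 mm above the riser's top at the start), z along its axis
- plug3: hole-saw plug: pale plywood disc, 35 mm diameter, 18 mm thick, 10 to 20 g, with a small dark pilot-hole mark in the middle of each face; starts lying flat on the riser. Origin at the disc's centre (9 mm above the riser's top at the start), z along its axis
- plug4: hole-saw plug: pale plywood disc, 35 mm diameter, 18 mm thick, 10 to 20 g, with a small dark pilot-hole mark in the middle of each face; starts lying flat on the riser. Origin at the disc's centre (9 mm above the riser's top at the start), z along its axis
- bit_block: Pale wooden block with five short drill bits standing in it, 32 mm (x) by 70 mm (y) by 28 mm, 54 mm high over the bits; loose, stands on the riser between the plugs, to be left there. Origin at the centre of its underside
- tape_measure: Yellow tape measure lying flat, about 52 mm (x) by 62 mm (y) by 30 mm high; loose, on the riser between the plugs, to be left there. Origin at the centre of its underside
- cordless_drill: Red and black cordless drill standing upright on its battery, about 190 mm long and 195 mm high, on the bench to the right; loose, to be left. Origin at the centre of its underside
- paper_cup: Blue paper cup, 82 mm across its rim and 105 mm high, on the bench to the left; loose, to be left. Origin at the centre of its underside
- screw_jar: Closed glass jar with a black cap, 64 mm across and 75 mm high, on the bench to the left; loose, to be left. Origin at the centre of its underside
- screwdriver: Screwdriver with a red handle lying on the bench to the right; loose, to be left. Origin under the tool, x along it towards the tip

How it is judged:
By the outcome, as a careful person would: the job done as asked, in the order asked, and still so for the second after the job is handed in, with the robot touching nothing.
It also fails if it takes over 67 s, if anything falls off the work surface, if the arm or the gripper's body presses on something with over 40 N, if the wrist force passes 120 N, or if a joint passes its speed limit or range.

### The arm

A 6-joint arm with a two-finger parallel gripper is mounted at the origin on the work surface. World frame = base frame: x ahead of the robot, y to its left, z up, the work surface at z = 0. Lengths are in m, angles in degrees, forces in N, time in s.
With the tool pointing down it reaches from about 0.325 to 0.75 m from the base axis. Payload 7.6 kg.
Tool frame: the origin (TCP) lies at the very end of the fingers, on their centre line; the grasp point (between the pads) lies 19 mm behind it (env.grasp_offset is the distance from the TCP to the grasp point, in m); z points along the fingers, y is the line along which they close (so a half turn about z gives the same grasp; the last joint's range is limited). The gripper opens to 85 mm and grips with 20 to 120 N. Pads are 22 mm wide; open, the fingers measure 114 mm over their backs; the gripper's body (76 mm by 85 mm) begins 54 mm behind the grasp point. The pads swing forward as they close: fully open they stand 13 mm farther back than shut.
Start: joints at [67.363, 2.991, 80.254, -0, 96.75, -4.028], TCP at [0.168, 0.498, 0.231] pointing down, gripper open.
Joint ranges: [-166.34, 166.34], [-52.06, 124.39], [6.96, 135.62], [-60.46, 240.46], [14.63, 156.25], [-167.68, 167.68]. Speed limits (degrees/s): [147.25, 147.25, 172.46, 180, 180, 180].

### API

Orientations are given as [roll, pitch, yaw] about the fixed x, y, z axes, in that order (R = Rz(yaw) Ry(pitch) Rx(roll)).
In Python, from station import env gives the robot as it stands.
- The arm moves only by the tool move_arm, never from a script. Its argument "motion" is a list that holds one entry, the list of rows, each a list of 5 numbers: the finger opening in cm, from 0 to 8.54, then the shift along the tool's x, y, z in cm, then the turn about the tool's z in rad. A call has 1 to 12 rows; each row shifts and turns the commanded pose from where the row before left it, along the tool's axes as they then stand; what a row does not reach is not made up. A row lasts 1/8 s, in which the tool goes at most 62.5 mm and 10.7 degrees, less where a joint would pass 70% of its speed; a pose out of reach is approached as far as the arm can. A call with a gripper value outside its range is refused whole. The fingers move at their own pace and stop on an object; "newtons" is the grip in N (left out, the last holds). Time passes only in rows, so rows that do not move let the fingers close. It gives the time, the measured TCP pose, the force, the opening and the grip force at its end, in the units of the state.
- env.sense(): the state, without advancing time (a new reading comes with each control period).
- env.get_image(name): name is "side" or "top"; returns a dict with "color" (480x640x3 uint8, blue, green, red), "depth" (480x640 float32, m along the optical axis (not along the pixel's ray), 0 where there is no reading), "fx", "fy", "cx", "cy" (pixels), "origin" and "orientation" of the camera in the world. Camera axes: x right, y down, z forward; pixel columns grow to the right and rows downward; lengths in m; the calibration is good to about 2 mm. A picture is of the moment at which its call begins.
- env.finish_job(): hands the job in; it is judged then, once.
The state is a dict: "clock": time; "joint_positions": joint angles; "joint_vel": joint speeds; "tau": joint torques, N m; "tool_pos": TCP position; "tcp_rot": TCP orientation; "wrist_force": force on the tool from outside, world axes, zero at the start; "wrist_torque": the same for the moment, N m; "finger_gap": finger opening in m; "grip_force": force on a finger pad.
Only numpy, scipy, OpenCV 4.12 (cv2) and the standard library are available. Lean on these libraries where they do the work, as an engineer would, in place of code of your own. Each camera call takes 0.05 s, during which the arm holds its last target. There are 200 camera calls.

## Working session

There is one attempt and no reset: what is moved stays moved. The work goes in short steps, Python scripts to look and compute and a tool call to move; the robot and the scene stay as the last step left them, time stands still between calls to the robot, and variables do not carry over. Pictures are saved under pics/ and viewed, at most 10 in all, crops included, and the job is handed in when it is done.

Besides the shell and the picture viewer there is one more tool, called after "Request:" as name(argument=value, ...) on one line, values as JSON. move_arm: Moves the arm, as the interface text tells. Its arguments: {"type":"object","properties":{"motion":{"type":"array","items":{"type":"array","items":{"type":"array","items":{"type":"number"}}}},"newtons":{"type":"number"}},"required":["motion"]}

```bash
mkdir -p pics; ls
python3 - <<'E'
from station import env
import cv2,numpy as np
print(env.sense())
for n in("top","side"):
    m=env.get_image(n);cv2.imwrite(f"pics/{n}1.png",m["color"]);np.savez(f"/tmp/{n}.npz",**{k:np.array(v) for k,v in m.items()})
    print(n,m["fx"],m["fy"],m["cx"],m["cy"],m["origin"],m["orientation"])
E
```

```text
pics
{'clock': 0.0, 'joint_positions': array([ 6.73631985e+01,  3.02581261e+00,  8.03125885e+01,  1.07712134e-03,
        9.67485763e+01, -4.02832650e+00]), 'joint_vel': array([ 0.02393353,  0.02838059,  0.03775507, -0.03753174,  0.02271387,
        0.10283275]), 'tau': array([-1.55511305e-03, -3.81698835e+01, -3.60170460e+01, -1.45933436e-04,
        6.47281995e-03,  6.69418611e-06]), 'tool_pos': array([0.16739107, 0.4972899 , 0.23048906]), 'tcp_rot': array([-1.79913313e+02, -7.17733572e-03,  1.61391645e+02]), 'wrist_force': array([ 0.15541443,  0.27648243, -0.43586671]), 'wrist_torque': array([-0.06468982, -0.02050335, -0.02072186]), 'grip_force': 0.0, 'finger_gap': 0.08522984550452552}
top 488.26466127990005 488.26466127990005 316.9027735642806 238.7968887615718 [0.4237478  0.00845411 1.30096007] [-176.01678836   -0.65792591  -90.83218884]
side 453.94918443405476 453.94918443405476 316.1184605058986 247.46100761582278 [0.20269126 0.80589781 1.08374498] [-139.65730673   -0.80129898 -159.58976616]
```

View pics/top1.png

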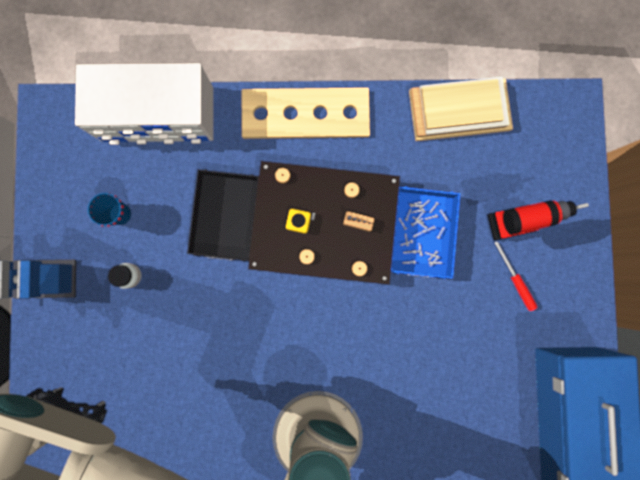

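View pics/side1.png

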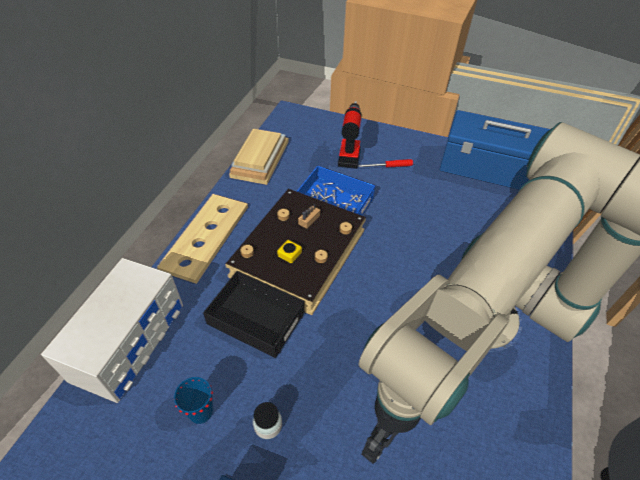

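The top view shows the black scrap bin to the left (+y) of the riser at about (223,215) and the blue bin to the right. The plugs are at (282,175), (352,190), (307,257) and (360,268), the tape at (298,220) and the bit block at (358,221). The side view agrees.

```bash
cat > loc.py <<'E'
import cv2,numpy as np
from scipy.spatial.transform import Rotation as R
def ray(m,u,v,z):
    d=R.from_euler("xyz",np.array(m["orientation"]),degrees=True).as_matrix()@np.array([(u-m["cx"])/m["fx"],(v-m["cy"])/m["fy"],1])
    o=np.array(m["origin"]);return (o+d*(z-o[2])/d[2]).round(4)
def comps(mask,amin):
    n,l,s,c=cv2.connectedComponentsWithStats(mask.astype(np.uint8))
    return [(c[i],s[i],l==i) for i in range(1,n) if s[i,4]>=amin]
def look(m,box):
    hsv=cv2.cvtColor(m["color"],cv2.COLOR_BGR2HSV);x0,y0,x1,y1=box
    roi=np.zeros(hsv.shape[:2],bool);roi[y0:y1,x0:x1]=1
    h,s,v=cv2.split(hsv)
    wood=roi&(h>8)&(h<25)&(s>50)&(v>130)
    yel=roi&(h>=24)&(h<35)&(s>170)&(v>120)
    return comps(wood,30),comps(yel,30),hsv,roi
E
python3 - <<'E'
from loc import *
for n,box in(("top",(180,150,470,295)),("side",(190,160,380,360))):
    m=dict(np.load(f"/tmp/{n}.npz"))
    w,y,hsv,roi=look(m,box)
    for c,s,k in w: print(n,"wood",c.round(1),s,ray(m,*c,.08), "depthz", m["depth"][int(c[1]),int(c[0])])
    for c,s,k in y:
        print(n,"yel",c.round(1),s,ray(m,*c,.09))
    if n=="top":
        for c,s,k in w+y:
            r=cv2.minAreaRect(np.argwhere(k)[:,::-1].astype(np.float32));print(r,[ray(m,*p,.09)[:2].tolist() for p in cv2.boxPoints(r)])
        dark=roi&(hsv[...,2]<70)&~((hsv[...,0]>95)&(hsv[...,1]>120))
        # by depth
        D=m["depth"];vv,uu=np.mgrid[0:480,0:640]
        RR=R.from_euler("xyz",m["orientation"],degrees=True).as_matrix()
        P=np.stack([(uu-m["cx"])/m["fx"]*D,(vv-m["cy"])/m["fy"]*D,D],-1)@RR.T+m["origin"]
        k=roi&(P[...,2]>.060)&(P[...,2]<.13)
        for c,s,kk in comps(k,3000):
            r=cv2.minAreaRect(np.argwhere(kk)[:,::-1].astype(np.float32));print("riser",s,r,[ray(m,*p,.066)[:2].tolist() for p in cv2.boxPoints(r)], np.median(P[...,2][kk]))
        k=roi&(P[...,2]>.045)&(P[...,2]<.062)
        for c,s,kk in comps(k,100):
            r=cv2.minAreaRect(np.argwhere(kk)[:,::-1].astype(np.float32));print("bin",s,[ray(m,*p,.058)[:2].tolist() for p in cv2.boxPoints(r)])
        for p in((263,162),(399,178),(389,283),(249,269)):print("corner",ray(m,*p,.066))
        for p in((197,170),(189,252)):print("bincorner",ray(m,*p,.058))
        cv2.imwrite("pics/crop1.png",cv2.resize(m["color"][150:295,180:470],None,fx=2.75,fy=2.75,interpolation=cv2.INTER_CUBIC))
E
```

```text
top wood [282.  174.8] [275 168  15  15 186] [0.6718 0.079  0.08  ] depthz 1.22881
top wood [351.2 189.6] [344 182  16  16 190] [ 0.632  -0.0953  0.08  ] depthz 1.2282976
top wood [298.2 220.7] [285 208  26  26 120] [0.5548 0.0396 0.08  ] depthz 1.2109183
top wood [358.6 220.8] [343 211  31  20 393] [ 0.5526 -0.1123  0.08  ] depthz 1.1941085
top wood [298.2 219.9] [291 213  16  15  52] [0.5568 0.0394 0.08  ] depthz 1.2060809
top wood [306.4 256.2] [299 249  16  16 195] [0.4653 0.0201 0.08  ] depthz 1.2180436
top wood [359.1 268.2] [352 261  15  16 193] [ 0.4335 -0.1111  0.08  ] depthz 1.2110834
top yel [297.5 220.7] [286 210  24  22 227] [0.5537 0.041  0.09  ]
((282.0, 175.0), (14.0, 14.0), 90.0) [[0.6874, 0.0959], [0.6869, 0.0608], [0.6514, 0.0611], [0.6519, 0.0962]]
((351.0000305175781, 189.50001525878906), (14.849241256713867, 14.849241256713867), 45.0) [[0.6308, -0.0676], [0.6571, -0.0944], [0.6302, -0.1203], [0.604, -0.0934]]
((297.7115478515625, 220.4423065185547), (23.141700744628906, 22.16111946105957), 11.309932708740234) [[0.5333, 0.0743], [0.5876, 0.063], [0.5755, 0.0065],
[... 1485 characters left out ...]
depthz 1.5945357
side wood [211.3 229.6] [ 190  194   57   86 2317] [0.8035 0.0491 0.08  ] depthz 1.4776781
side wood [282.8 214. ] [278 209  11  12 100] [ 0.6303 -0.0883  0.08  ] depthz 1.4026583
side wood [307.5 217.6] [298 208  22  20 148] [ 0.5536 -0.1011  0.08  ] depthz 1.3790367
side wood [345.2 227.3] [340 222  12  12 110] [ 0.4329 -0.1046  0.08  ] depthz 1.3682259
side wood [304.4 279.6] [226 228 138  87 551] [0.4765 0.1217 0.08  ] depthz 1.2629055
side wood [246.4 250.6] [241 245  12  13 120] [0.6701 0.0851 0.08  ] depthz 1.3059665
side wood [320.5 255.7] [315 250  12  13 125] [0.4644 0.0264 0.08  ] depthz 1.2950587
side yel [288.8 252.1] [277 240  25  23 264] [0.5505 0.0542 0.09  ]
```

View pics/crop1.png

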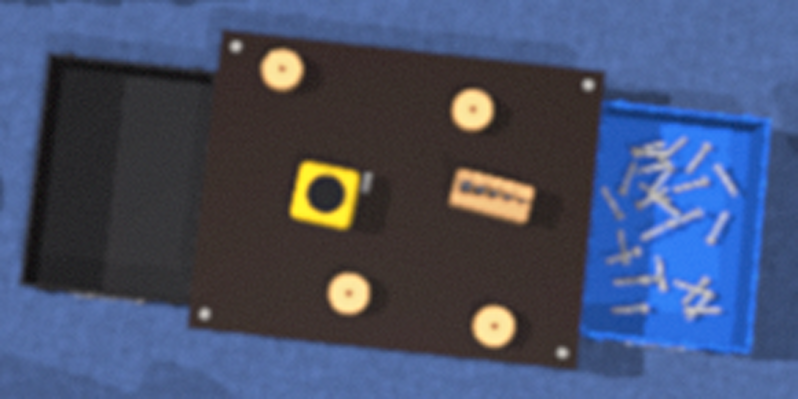

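The crop confirms the layout: the scrap bin is at the left end, with a free lane on each side of the tape and block. My plan is to cradle each plug between slightly open fingers and push it along its lane, starting with the two nearest the bin.

```bash
cat > plan.py <<'E'
import numpy as np
from station import env
C=np.array([.5515,-.028]);a=np.radians(-7)
M=np.array([[np.cos(a),-np.sin(a)],[np.sin(a),np.cos(a)]])
def go(*targets):
    """targets: (riser x, riser y, world z, push angle in riser frame deg); prints turn, then shift after turn"""
    s=env.sense();p=np.array(s["tool_pos"]);yaw=s["tcp_rot"][2]
    print("clock",s["clock"],"riser pos",(M.T@(p[:2]-C)).round(4),"z",p[2].round(4),"yaw",round(yaw,1))
    for x,y,z,ang in targets:
        w=C+M@[x,y];ny=ang-7;t=(yaw-ny+180)%360-180
        r=np.radians(ny);d=w-p[:2]
        print("world",w.round(3),"turn rad",np.radians(t).round(3),"shift cm x,y,z",(100*np.array([d@[np.cos(r),np.sin(r)],d@[np.sin(r),-np.cos(r)],p[2]-z])).round(2))
        p=np.array([*w,z]);yaw=ny
E
python3 - <<'E'
from plan import *
for n,w in dict(A=(.671,.081),B=(.631,-.092),C=(.465,.0215),D=(.4333,-.108),tape=(.5535,.043),block=(.552,-.108)).items(): print(n,(M.T@(np.array(w)-C)).round(4))
d=np.array([np.cos(np.radians(125)),np.sin(np.radians(125))])
A=np.array([.1045,.1225]);s=A-.055*d;e=np.array([.052,.2])-.023*d
go((*s,.15,125),(*s,.071,125),(*e,.071,125))
E
```

```text
A [0.1053 0.1228]
B [ 0.0867 -0.0538]
C [-0.0919  0.0386]
D [-0.1076 -0.0938]
tape [-0.0067  0.0707]
block [ 0.0102 -0.0793]
clock 0.1 riser pos [-0.4452  0.4746] z 0.2306 yaw 161.4
world [0.696 0.032] turn rad 0.757 shift cm x,y,z [-65.87  24.84   8.06]
world [0.696 0.032] turn rad 0.0 shift cm x,y,z [0.  0.  7.9]
world [0.638 0.144] turn rad 0.0 shift cm x,y,z [12.56  0.14  0.  ]
```

Request:
move_arm(motion=[[[2.4,0,0,0,0.15],[2.4,0,0,0,0.15],[2.4,0,0,0,0.15],[2.4,0,0,0,0.15],[2.4,0,0,0,0.157],[2.4,-4,1.5,0,0],[2.4,-4,1.5,0,0],[2.4,-4,1.5,0,0],[2.4,-4,1.5,0,0],[2.4,-4,1.5,0,0],[2.4,-4,1.5,0,0],[2.4,-4,1.5,0,0]]])

```text
clock: 1.6
tool_pos: [0.3925, 0.2986, 0.231]
tcp_rot: [-180.0, -0.0, 118.0]
wrist_force: [-0.3, 1.3, 0.5]
finger_gap: 0.0241
grip_force: 0.0
```

Request:
move_arm(motion=[[[2.4,-4,1.5,0,0],[2.4,-4,1.5,0,0],[2.4,-4,1.5,0,0],[2.4,-4,1.5,0,0],[2.4,-4,1.5,0,0],[2.4,-4,1.5,0,0],[2.4,-4,1.5,1,0],[2.4,-4,1.5,1,0],[2.4,-3.9,1.5,2,0],[2.4,-2,1.3,2,0],[2.4,0,0,2,0],[2.4,0,0,0,0]]])

```text
clock: 3.1
tool_pos: [0.699, 0.0352, 0.1483]
tcp_rot: [-179.7, -0.2, 118.0]
wrist_force: [-0.0, -0.3, 0.2]
finger_gap: 0.0236
grip_force: 0.0
```

Run:
```python
from plan import *
import cv2
d=np.array([np.cos(np.radians(125)),np.sin(np.radians(125))])
A=np.array([.1045,.1225]);s=A-.055*d;e=np.array([.052,.2])-.023*d
go((*s,.15,125),(*s,.071,125),(*e,.071,125))
s=env.sense();print(s["finger_gap"],s["wrist_force"])
a=env.get_image("top")["color"][130:310,150:470];b=env.get_image("side")["color"][140:360,180:420]
cv2.imwrite("pics/c2.png",np.hstack([cv2.resize(a,(480,270)),cv2.resize(b,(295,270))]))
```

```text
clock 3.1 riser pos [0.1387 0.0807] z 0.1483 yaw 118.0
world [0.696 0.032] turn rad 0.001 shift cm x,y,z [-0.12 -0.4  -0.17]
world [0.696 0.032] turn rad 0.0 shift cm x,y,z [0.  0.  7.9]
world [0.638 0.144] turn rad 0.0 shift cm x,y,z [12.56  0.14  0.  ]
0.02362783748075722 [-0.03402132 -0.33599971  0.15750044]
```

View pics/c2.png

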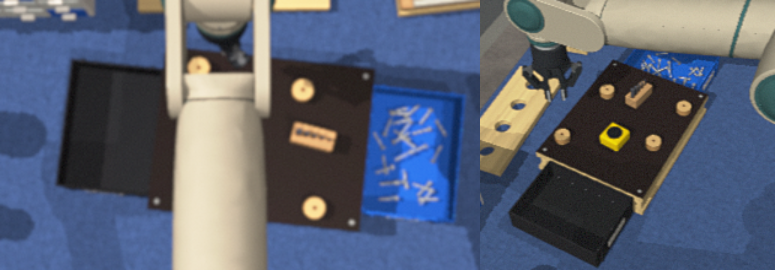

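The side crop shows the fingers hovering behind the far-left plug, clear of everything else. Next I lower them and push slowly.

Request:
move_arm(motion=[[[2.4,0,-0.4,2,0],[2.4,0,0,2,0],[2.4,0,0,2,0],[2.4,0,0,1.2,0],[2.4,0,0,0.5,0],[2.4,0,0,0,0],[2.4,1,0,0,0],[2.4,1,0,0,0],[2.4,0.7,0,0,0],[2.4,0.7,0,0,0],[2.4,0.7,0,0,0],[2.4,0.7,0,0,0]]])

```text
clock: 4.7
tool_pos: [0.6742, 0.0755, 0.0744]
tcp_rot: [180.0, 0.0, 118.0]
wrist_force: [0.8, -0.1, 0.5]
finger_gap: 0.0236
grip_force: 0.2
```

Run:
```python
from plan import *
import cv2
d=np.array([np.cos(np.radians(125)),np.sin(np.radians(125))])
e=np.array([.052,.2])-.023*d
go((*e,.071,125))
b=env.get_image("side")["color"][190:330,190:350]
cv2.imwrite("pics/c3.png",cv2.resize(b,None,fx=4,fy=4,interpolation=cv2.INTER_CUBIC))
```

```text
clock 4.7 riser pos [0.1092 0.1177] z 0.0744 yaw 118.0
world [0.638 0.144] turn rad 0.0 shift cm x,y,z [7.72 0.04 0.34]
```

View pics/c3.png

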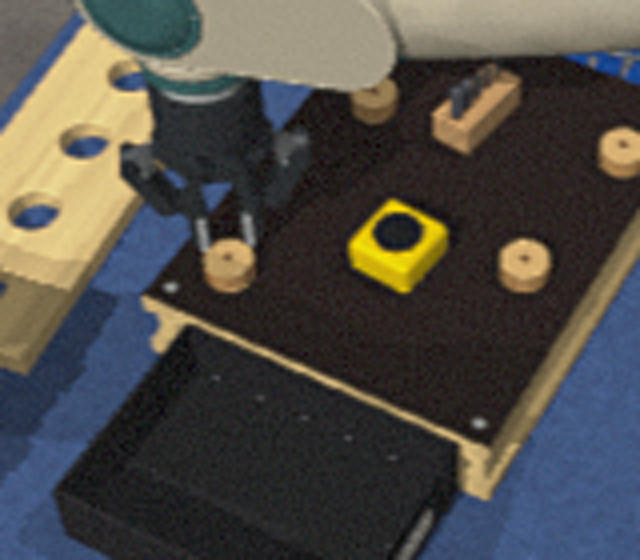

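The plug at crop (229,265) sits cradled between the fingertips and already moves with them, clear of the tape. I'll continue diagonally over the edge.

Request:
move_arm(motion=[[[2.4,0.8,0,0.2,0],[2.4,0.8,0,0,0],[2.4,0.8,0,0,0],[2.4,0.8,0,0,0],[2.4,0.8,0,0,0],[2.4,0.8,0,0,0],[2.4,0.8,0,0,0],[2.4,0.8,0,0,0],[2.4,0.8,0,0,0],[2.4,0.8,0,0,0],[2.4,0.6,0,0,0],[2.4,0,0,0,0]]])

```text
clock: 6.25
tool_pos: [0.6338, 0.1515, 0.0724]
tcp_rot: [180.0, -0.0, 118.0]
wrist_force: [-0.4, -0.1, -0.1]
finger_gap: 0.024
grip_force: 0.0
```

Run:
```python
from plan import *
import cv2
d=np.array([np.cos(np.radians(125)),np.sin(np.radians(125))])
go((.06,.17,.15,90),(.0855,-.105,.15,90),(.0855,-.105,.072,90),(.0855,-.085,.072,90),(.062,.185,.072,90))
b=env.get_image("side")["color"][190:350,190:370]
cv2.imwrite("pics/c4.png",cv2.resize(b,None,fx=3.5,fy=3.5,interpolation=cv2.INTER_CUBIC))
```

```text
clock 6.25 riser pos [0.0598 0.1882] z 0.0724 yaw 118.0
world [0.632 0.133] turn rad 0.612 shift cm x,y,z [-1.82  0.02 -7.76]
world [ 0.624 -0.143] turn rad 0.0 shift cm x,y,z [-27.5    2.55   0.  ]
world [ 0.624 -0.143] turn rad 0.0 shift cm x,y,z [0.  0.  7.8]
world [ 0.626 -0.123] turn rad 0.0 shift cm x,y,z [2. 0. 0.]
world [0.636 0.148] turn rad 0.0 shift cm x,y,z [27.   -2.35  0.  ]
```

View pics/c4.png

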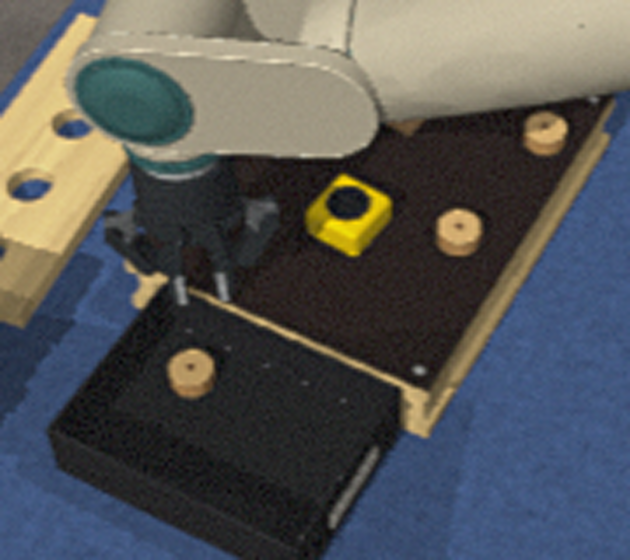

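Plug A lies in the black bin at crop (190,372). Next is plug B, at the far right.

Request:
move_arm(motion=[[[2.4,0,0,-4,0],[2.4,0,0,-4,0],[2.4,-1,0,0,0.153],[2.4,-1,0,0,0.153],[2.4,0,0,0,0.153],[2.4,0,0,0,0.153],[2.4,-4,0.4,0,0],[2.4,-4,0.4,0,0],[2.4,-4,0.4,0,0],[2.4,-4,0.4,0,0],[2.4,-4,0.4,0,0],[2.4,-4,0.4,0,0]]])

```text
clock: 7.8
tool_pos: [0.6362, -0.11, 0.1523]
tcp_rot: [180.0, 0.0, 82.9]
wrist_force: [-0.9, -0.3, 0.0]
finger_gap: 0.0239
grip_force: 0.0
```

Request:
move_arm(motion=[[[2.4,-3.5,0.2,0,0],[2.4,0,0,0,0],[2.4,0,0,0,0]]])

```text
clock: 8.18
tool_pos: [0.634, -0.1429, 0.1522]
tcp_rot: [-180.0, -0.0, 82.9]
wrist_force: [0.9, 0.4, 0.4]
finger_gap: 0.0242
grip_force: 0.0
```

Run:
```python
from plan import *
go((.0865,-.105,.15,90),(.0865,-.105,.072,90),(.0865,-.02,.072,90),(.068,.185,.072,90))
```

```text
clock 8.175 riser pos [ 0.0959 -0.104 ] z 0.1522 yaw 82.9
world [ 0.625 -0.143] turn rad -0.001 shift cm x,y,z [-0.1  -0.94  0.22]
world [ 0.625 -0.143] turn rad 0.0 shift cm x,y,z [0.  0.  7.8]
world [ 0.635 -0.058] turn rad 0.0 shift cm x,y,z [ 8.5 -0.   0. ]
world [0.642 0.147] turn rad 0.0 shift cm x,y,z [20.5  -1.85  0.  ]
```

Request:
move_arm(motion=[[[2.4,0,-0.9,2,0],[2.4,0,0,2,0],[2.4,0,0,2,0],[2.4,0,0,1.5,0],[2.4,0,0,0.5,0],[2.4,1,0,0,0],[2.4,1,0,0,0],[2.4,0.8,0,0,0],[2.4,0.8,0,0,0],[2.4,0.8,0,0,0],[2.4,0.8,0,0,0],[2.4,0.8,0,0,0]]])

```text
clock: 9.68
tool_pos: [0.6326, -0.0822, 0.0724]
tcp_rot: [180.0, -0.0, 83.0]
wrist_force: [-0.9, -0.6, 0.9]
finger_gap: 0.0238
grip_force: 0.5
```

Request:
move_arm(motion=[[[2.4,0.8,0,0,0],[2.4,0.9,0,0,0],[2.4,1,0,0,0],[2.4,1,0,0,0],[2.4,1,-0.1,0,0],[2.4,1,-0.1,0,0],[2.4,1,-0.1,0,0],[2.4,1,-0.1,0,0],[2.4,1,-0.1,0,0],[2.4,1,-0.1,0,0],[2.4,1,-0.1,0,0],[2.4,1,-0.1,0,0]]])

```text
clock: 11.18
tool_pos: [0.6389, 0.0351, 0.0723]
tcp_rot: [-180.0, -0.0, 83.0]
wrist_force: [-0.3, -0.7, 0.3]
finger_gap: 0.0241
grip_force: 0.4
```

Run:
```python
from plan import *
import cv2
go((.068,.185,.072,90))
b=env.get_image("side")["color"][190:350,190:370]
cv2.imwrite("pics/c5.png",cv2.resize(b,None,fx=3.5,fy=3.5,interpolation=cv2.INTER_CUBIC))
```

```text
clock 11.175 riser pos [0.079  0.0733] z 0.0723 yaw 83.0
world [0.642 0.147] turn rad -0.001 shift cm x,y,z [11.17 -1.1   0.03]
```

View pics/c5.png

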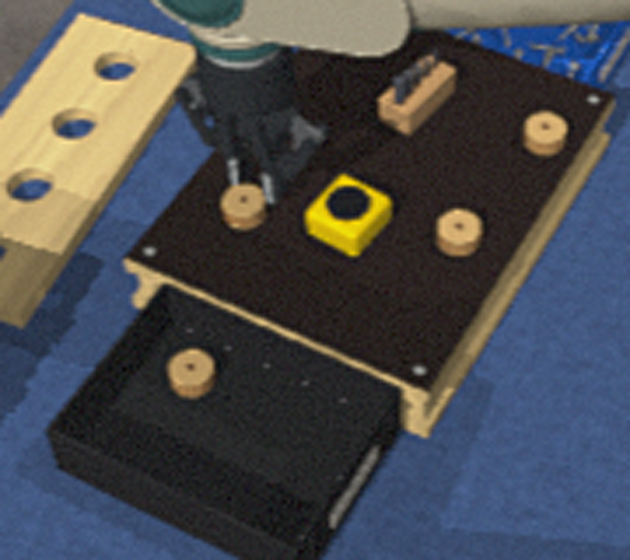

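Plug B is cradled at crop (243,206), and the tape and block have not moved. I'll go straight past the tape, then ease inward and over the edge.

Request:
move_arm(motion=[[[2.4,1,0,0,0],[2.4,1,0,0,0],[2.4,1,0,0,0],[2.4,1,0,0,0],[2.4,1,-0.2,0,0],[2.4,1,-0.2,0,0],[2.4,1,-0.2,0,0],[2.4,1,-0.2,0,0],[2.4,1,-0.2,0,0],[2.4,0.9,-0.2,0,0],[2.4,0.9,0,0,0],[2.4,0.9,0,0,0]]])

```text
clock: 12.72
tool_pos: [0.6414, 0.1526, 0.0723]
tcp_rot: [-180.0, -0.0, 83.0]
wrist_force: [0.0, -0.6, -0.9]
finger_gap: 0.0239
grip_force: 0.0
```

Request:
move_arm(motion=[[[2.4,0.5,0,0,0],[2.4,0,0,0,0],[2.4,0,0,-4,0],[2.4,0,0,-4,0],[2.4,0,0,0,0]]])

```text
clock: 13.35
tool_pos: [0.6438, 0.157, 0.1573]
tcp_rot: [179.5, -0.1, 82.9]
wrist_force: [0.6, -0.9, -1.1]
finger_gap: 0.0238
grip_force: 0.0
```

Run:
```python
from plan import *
import cv2
a=80
d=np.array([np.cos(np.radians(a)),np.sin(np.radians(a))])
for P in ((-.092,.0386),):
    s=np.array(P)-.055*d; e=s+d*(.19-s[1])/d[1]
    print(e);go((s[0],.185,.15,a),(*s,.15,a),(*s,.072,a),(*e,.072,a))
b=env.get_image("side")["color"][190:350,190:370]
cv2.imwrite("pics/c6.png",cv2.resize(b,None,fx=3.5,fy=3.5,interpolation=cv2.INTER_CUBIC))
```

```text
[-0.0653041  0.19     ]
clock 13.35 riser pos [0.0691 0.1948] z 0.1573 yaw 82.9
world [0.473 0.168] turn rad 0.173 shift cm x,y,z [ -3.93 -16.63   0.73]
world [ 0.449 -0.031] turn rad 0.0 shift cm x,y,z [-19.75   3.48   0.  ]
world [ 0.449 -0.031] turn rad 0.0 shift cm x,y,z [0.  0.  7.8]
world [0.51  0.169] turn rad 0.0 shift cm x,y,z [20.87  0.    0.  ]
```

View pics/c6.png

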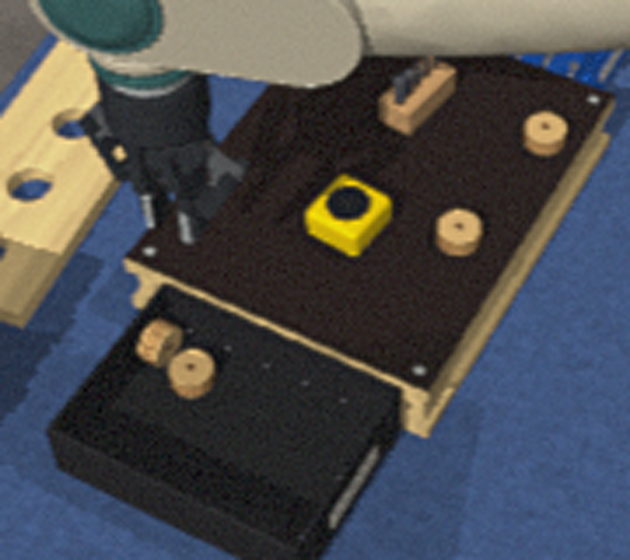

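Both far plugs are in the bin, at crop (159,341) and (190,372). Next is plug C, at crop (459,232).

Request:
move_arm(motion=[[[2.4,0,0,0,0.087],[2.4,0,0,0,0.087],[2.4,-3,-1.7,0,0],[2.4,-3,-1.7,0,0],[2.4,-3,-1.7,0,0],[2.4,-3,-1.7,0,0],[2.4,-3,-1.7,0,0],[2.4,-3,-1.7,0,0],[2.4,-3,-1.7,0,0],[2.4,-2.7,-1.3,0,0],[2.4,0,0,0,0],[2.4,0,0,0,0]]])

```text
clock: 14.9
tool_pos: [0.4463, -0.0308, 0.1516]
tcp_rot: [-179.9, -0.0, 73.0]
wrist_force: [-0.1, -0.3, 0.4]
finger_gap: 0.0239
grip_force: 0.0
```

Run:
```python
from plan import *
a=80
d=np.array([np.cos(np.radians(a)),np.sin(np.radians(a))])
s=np.array((-.092,.0386))-.055*d; e=s+d*(.19-s[1])/d[1]
go((*s,.15,a),(*s,.072,a),(*e,.072,a))
```

```text
clock 14.9 riser pos [-0.1041 -0.0156] z 0.1516 yaw 73.0
world [ 0.449 -0.031] turn rad -0.001 shift cm x,y,z [0.05 0.25 0.16]
world [ 0.449 -0.031] turn rad 0.0 shift cm x,y,z [0.  0.  7.8]
world [0.51  0.169] turn rad 0.0 shift cm x,y,z [20.87  0.    0.  ]
```

Request:
move_arm(motion=[[[2.4,0,0.2,2,0],[2.4,0,0,2,0],[2.4,0,0,2,0],[2.4,0,0,1.5,0],[2.4,0,0,0.4,0],[2.4,1,0,0,0],[2.4,1,0,0,0],[2.4,0.8,0,0,0],[2.4,0.8,0,0,0],[2.4,0.8,0,0,0],[2.4,0.8,0,0,0],[2.4,0.8,0,0,0]]])

```text
clock: 16.4
tool_pos: [0.466, 0.0263, 0.0733]
tcp_rot: [180.0, -0.0, 73.0]
wrist_force: [-0.2, 0.2, 1.0]
finger_gap: 0.024
grip_force: 0.3
```

Request:
move_arm(motion=[[[2.4,1,0,0,0],[2.4,1,0,0,0],[2.4,1,0,0,0],[2.4,1,0,0,0],[2.4,1,0,0,0],[2.4,1,0,0,0],[2.4,1,0,0,0],[2.4,0.5,0,0,0]]])

```text
clock: 17.4
tool_pos: [0.4879, 0.0982, 0.0733]
tcp_rot: [-180.0, -0.0, 73.0]
wrist_force: [-0.2, -0.6, 1.7]
finger_gap: 0.0242
grip_force: 0.3
```

Run:
```python
from plan import *
import cv2
go((-.0653,.19,.072,80))
b=env.get_image("side")["color"][190:350,190:370]
cv2.imwrite("pics/c7.png",cv2.resize(b,None,fx=3.5,fy=3.5,interpolation=cv2.INTER_CUBIC))
```

```text
clock 17.4 riser pos [-0.0785  0.1175] z 0.0733 yaw 73.0
world [0.51  0.169] turn rad 0.0 shift cm x,y,z [7.37 0.04 0.13]
```

View pics/c7.png

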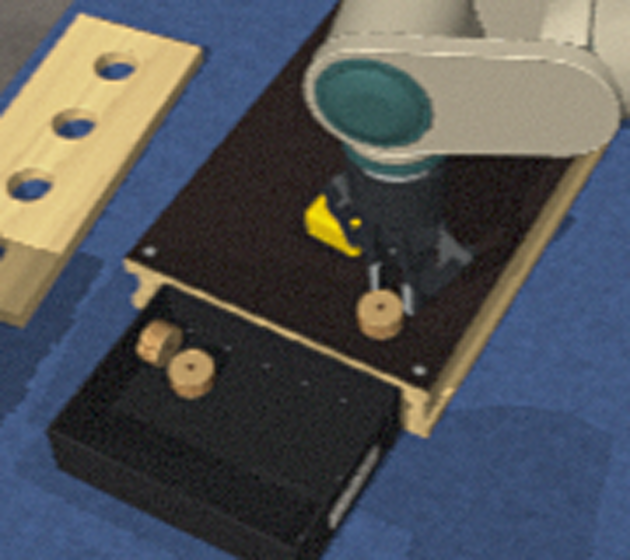

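Plug C is cradled at crop (380,315) and heading into the bin. The tape's visible corner has not moved. I'll push it over the edge, lift, and measure D afresh.

Request:
move_arm(motion=[[[2.4,1,0,0,0],[2.4,1,0,0,0],[2.4,1,0,0,0],[2.4,1,0,0,0],[2.4,1,0,0,0],[2.4,1,0,0,0],[2.4,1,0,0,0],[2.4,0.8,0,0,0],[2.4,0,0,0,0],[2.4,0,0,-4,0],[2.4,0,0,-4,0],[2.4,0,0,0,0]]])

```text
clock: 18.95
tool_pos: [0.5123, 0.1723, 0.1573]
tcp_rot: [179.6, -0.2, 73.0]
wrist_force: [-0.1, -0.4, -0.1]
finger_gap: 0.0239
grip_force: 0.0
```

Run:
```python
from plan import *
from loc import *
for n,box in (("side",(270,200,380,330)),):
    m=env.get_image(n)
    for c,s,k in look(m,box)[0]:
        print(n,c.round(1),s[4],(M.T@(ray(m,*c,.08)[:2]-C)).round(4))
a=82;d=np.array([np.cos(np.radians(a)),np.sin(np.radians(a))])
s=np.array((-.107,-.0938))-.053*d; e=s+d*(.19-s[1])/d[1]
print(e);go((s[0],.185,.15,a),(*s,.15,a),(*s,.072,a),(*e,.072,a))
```

```text
side [347.  229.3] 44 [-0.1168 -0.0856]
side [323.3 281.4] 406 [-0.1411  0.1204]
side [280.8 312.7] 129 [-0.089   0.2611]
[-0.06711451  0.19      ]
clock 19.0 riser pos [-0.0643  0.1936] z 0.1548 yaw 73.0
world [0.461 0.17 ] turn rad -0.036 shift cm x,y,z [-1.55 -4.84  0.48]
world [ 0.42  -0.159] turn rad 0.0 shift cm x,y,z [-32.81   4.61   0.  ]
world [ 0.42  -0.159] turn rad 0.0 shift cm x,y,z [0.  0.  7.8]
world [0.508 0.169] turn rad 0.0 shift cm x,y,z [33.96  0.    0.  ]
```

Request:
move_arm(motion=[[[2.4,0,0,0,-0.036],[2.4,-3.8,0,0,0],[2.4,-3.8,0,0,0],[2.4,-3.8,0,0,0],[2.4,-3.8,0,0,0],[2.4,-3.8,0,0,0],[2.4,-3.8,0,0,0],[2.4,-3.8,0,0,0],[2.4,-3.8,0,0,0],[2.4,-4,-0.2,0,0],[2.4,0,0,0,0],[2.4,0,0,0,0]]])

```text
clock: 20.5
tool_pos: [0.4196, -0.1593, 0.1523]
tcp_rot: [-179.9, -0.0, 75.1]
wrist_force: [-0.9, 0.1, -0.1]
finger_gap: 0.0239
grip_force: 0.0
```

Run:
```python
from plan import *
from loc import *
m=env.get_image("side")
for c,s,k in look(m,(200,200,380,360))[0]: print(c.round(1),s[4],(M.T@(ray(m,*c,.08)[:2]-C)).round(4))
a=82;d=np.array([np.cos(np.radians(a)),np.sin(np.radians(a))])
s=np.array((-.107,-.0938))-.053*d; e=s+d*(.19-s[1])/d[1]
go((*s,.15,a),(*s,.072,a),(*e,.072,a))
```

```text
[216.6 225.3] 1693 [0.2374 0.0854]
[307.3 217.9] 143 [ 0.0111 -0.0713]
[345.2 227.4] 111 [-0.1088 -0.0899]
[303.9 277.5] 524 [-0.0881  0.1338]
[233.4 286.9] 77 [0.0647 0.2504]
[243.9 295.8] 133 [0.0237 0.2615]
[280.8 312.7] 136 [-0.0891  0.261 ]
clock 20.55 riser pos [-0.1148 -0.146 ] z 0.1525 yaw 75.1
world [ 0.42  -0.159] turn rad 0.002 shift cm x,y,z [-0.02  0.04  0.25]
world [ 0.42  -0.159] turn rad 0.0 shift cm x,y,z [0.  0.  7.8]
world [0.508 0.169] turn rad 0.0 shift cm x,y,z [33.96  0.    0.  ]
```

Request:
move_arm(motion=[[[2.4,0,0,2,0],[2.4,0,0,2,0],[2.4,0,0,2,0],[2.4,0,0,1.5,0],[2.4,0,0,0.5,0],[2.4,1,0,0,0],[2.4,1,0,0,0],[2.4,0.8,0,0,0],[2.4,0.8,0,0,0],[2.4,0.8,0,0,0],[2.4,0.8,0,0,0],[2.4,0.8,0,0,0]]])

```text
clock: 22.05
tool_pos: [0.4355, -0.1013, 0.0733]
tcp_rot: [180.0, -0.0, 75.0]
wrist_force: [-0.0, -0.5, 0.8]
finger_gap: 0.0238
grip_force: 0.3
```

Request:
move_arm(motion=[[[2.4,1,0,0,0],[2.4,1,0,0,0],[2.4,1,0,0,0],[2.4,1,0,0,0],[2.4,1,0,0,0],[2.4,1,0,0,0],[2.4,1,0,0,0],[2.4,1,0,0,0],[2.4,1,0,0,0],[2.4,1,0,0,0],[2.4,1,0,0,0],[2.4,1,0,0,0]]])

```text
clock: 23.55
tool_pos: [0.4665, 0.0148, 0.0733]
tcp_rot: [-180.0, -0.0, 75.0]
wrist_force: [-0.1, -0.8, 0.5]
finger_gap: 0.024
grip_force: 0.3
```

Run:
```python
from plan import *
from loc import *
m=env.get_image("side")
for c,s,k in look(m,(270,200,380,360))[0]: print(c.round(1),s[4],(M.T@(ray(m,*c,.08)[:2]-C)).round(4))
go((-.067,.19,.072,82))
```

```text
[300.7 219.7] 39 [ 0.0253 -0.0549]
[340.8 263.4] 231 [-0.1563  0.0413]
[316.3 259.4] 122 [-0.0887  0.061 ]
[302.4 301.4] 175 [-0.1218  0.2042]
[280.8 312.7] 135 [-0.0892  0.2609]
clock 23.6 riser pos [-0.0895  0.033 ] z 0.0733 yaw 75.1
world [0.508 0.169] turn rad 0.001 shift cm x,y,z [15.86  0.04  0.13]
```

Plug D is riding in the cradle, about 28 mm ahead of the TCP, so I keep going.

Request:
move_arm(motion=[[[2.4,1,0,0,0],[2.4,1,0,0,0],[2.4,1,0,0,0],[2.4,1,0,0,0],[2.4,1,0,0,0],[2.4,1,0,0,0],[2.4,1,0.1,0,0],[2.4,1,0.1,0,0],[2.4,1,0.1,0,0],[2.4,1,0.1,0,0],[2.4,1,0.1,0,0],[2.4,1,0.1,0,0]]])

```text
clock: 25.1
tool_pos: [0.5033, 0.1292, 0.0733]
tcp_rot: [180.0, -0.0, 75.0]
wrist_force: [-0.6, -0.9, -0.3]
finger_gap: 0.0238
grip_force: 0.1
```

Request:
move_arm(motion=[[[2.4,1,0,0,0],[2.4,1,0,0,0],[2.4,1,0,0,0],[2.4,1,0,0,0],[2.4,0.4,0,0,0],[2.4,0,0,0,0],[2.4,0,0,-4,0],[2.4,0,0,-4,0],[2.4,0,0,-4,0],[2.4,0,0,-4,0],[2.4,0,0,0,0],[2.4,0,0,0,0]]])

```text
clock: 26.6
tool_pos: [0.5142, 0.1707, 0.2325]
tcp_rot: [-179.9, 0.0, 75.0]
wrist_force: [-0.0, -0.9, 0.6]
finger_gap: 0.0238
grip_force: 0.0
```

Run:
```python
from plan import *
from loc import *
m=env.get_image("side")
w,y,_,_=look(m,(200,200,380,360))
for c,s,k in w+y: print(c.round(1),s[4],(M.T@(ray(m,*c,.08)[:2]-C)).round(4))
a=m["color"][180:350,190:380];t=env.get_image("top")["color"][130:310,170:480]
cv2.imwrite("pics/c8.png",np.vstack([cv2.resize(a,(380,340)),cv2.resize(t,(380,220))]))
print(env.sense()["clock"])
```

```text
[216.6 225.3] 1673 [0.2375 0.0852]
[307.  217.9] 139 [ 0.0117 -0.0707]
[304.4 279.4] 543 [-0.0924  0.1388]
[233.4 286.9] 74 [0.0648 0.2504]
[244.  295.9] 132 [0.0236 0.2616]
[281.5 309.6] 200 [-0.086   0.2519]
[280.5 252.7] 46 [0.0133 0.0875]
[294.3 254.6] 102 [-0.025  0.075]
26.7
```

View pics/c8.png

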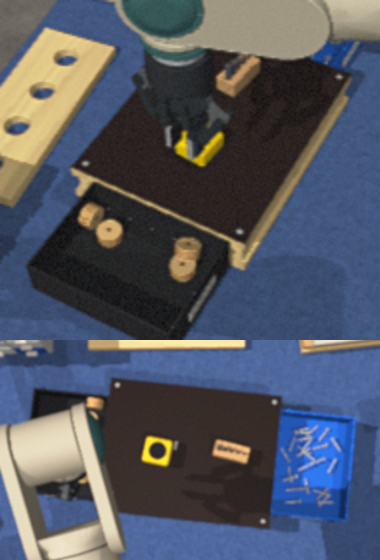

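The riser is clear. All four plugs are in the black bin, at (90,215), (109,233), (187,248) and (181,267) in the picture. The tape and block are where they were, so I'm handing in the job.

```bash
python3 -c "
from station import env
print(env.finish_job())"
```

```text
the job is handed in; nothing more can be done
None
```

I swept all four plugs off the riser into the black scrap bin and handed the job in at about 27 s; the bit block and tape measure stayed where they were.

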